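# Free a block from a clamp of unknown thread and butt it against the stop board

## Task

The hardwood block is held in the leaning screw clamp, and nobody knows whether that clamp has a right-hand or a left-hand thread: try the black handle, find which way it gives, and turn it that way until it is fully open, with the block still in its place. Then draw the block out, lay it flat, same side up, on the middle of the plywood stop board with one end square and tight against the board's wooden stop, let it go, and leave the clamp open. Leave the other things on the table where they are.

Things in the scene. Friction and masses are not known exactly. Their poses are not given: they have to be found in the camera images.
- clamp: Steel screw clamp, fixed. Origin under its base plate on the table; x from its open front to its back, y left, z up. Plate 10 mm thick, 124 mm wide, from x = -22 to +78 mm. Back fence 80 mm wide, top 45 mm over the table, front face at x = +60 mm. The screw axis lies in the x-z plane and leans 25 degrees from vertical, its top towards the front (-x).
- bridge (a point): Middle of the clamp's leaning grey bridge bar (26 x 112 x 16 mm, 84 to 109 mm over the table, axes as the clamp's), which carries the screw over the far half of the block. Its ends stand on posts 20 mm (x) by 14 mm (y) at 48 mm to the left and right of this point. The front half of the block is free of the bridge, but the handle hangs over it.
- pad_point (a point): Fixed point on the clamp, on the screw axis, where the screw's black sprung rubber pad (26 mm across) meets the top of the block, 62 mm over the table; axes as the clamp's. When tight the pad presses with about 15 N along the leaning screw; with the handle fully open it stands about 7 mm clear of the block.
- handle_grip (a point): Middle of the clamp's black T-handle, a flat bar 50 mm long, 12 mm thick, 28 mm high along the screw axis. On that axis, 30 mm beyond the bridge bar's upper face, about 131 mm over the table. z points up out of the handle along the axis, x along the 50 mm, y across the 12 mm; they turn with the handle. When tight, x lies in the clamp's x-z plane. Its height stays as it turns.
- handle (a joint): Angle of the T-handle about the screw axis, rad: 0 = tight (as found), positive = counter-clockwise seen from above the handle. It turns one way only (a stop holds it at 0 the other way); which way changes from case to case and cannot be seen. Fully open, at a stop, it reads +1.5 or -1.5. Turning takes about 0.3 N m; it stays where it is left.
- block: Plain hardwood block, 115 x 52 x 52 mm, about 0.22 kg. Origin: centre of its underside; x along its 115 mm length, z up. As found it lies on the clamp's plate, its length along the clamp's x, far end against or within 4 mm of the back fence, its near end sticking out about 35 mm in front of the plate.
- stop_board: Plywood board fixed to the table, 190 mm (x) by 150 mm (y), 12 mm thick, with a wooden stop batten along its far edge: 25 mm wide, 30 mm high above the board, over the full width. Origin: centre of its underside; the batten's near face is at x = +70 mm and faces -x.
- steel_bush: Bystander: loose turned steel ring, 36 mm across, 20 mm high; origin at the centre of its underside.
- tape_black: Bystander: loose roll of black tape, 58 mm across, 19 mm high, lying flat; origin at the centre of its underside.
- knurled_knob: Bystander: loose black knurled knob, 36 mm across, 29 mm high; origin at the centre of its underside.
There are look-alikes about, which are no part of the job. Leave any orange look-alike of the block alone.

How it is judged:
By the outcome, as a careful person would: the job done as asked, in the order asked, and still so for the second after the job is handed in, with the robot touching nothing.
It also fails if it takes over 58 s, if anything falls off the work surface, if the arm or the gripper's body presses on something with over 40 N, if the wrist force passes 120 N, or if a joint passes its speed limit or range.

## Robot

A 6-joint arm with a two-finger parallel gripper is mounted at the origin on a cart in front of the work surface, level with it; the furniture and walls round the work are solid. World frame = base frame: x ahead of the robot, y to its left, z up, the work surface at z = 0. Lengths are in m, angles in rad, forces in N, time in s.
With the tool pointing down it reaches from about 0.225 to 0.875 m from the base axis. Payload 3.4 kg.
Tool frame: the origin (TCP) lies between the finger pads; the fingertips stand 22 mm ahead of it and the grasp point (between the pads) lies 3 mm ahead of it (manip.finger_overhang is the distance from the TCP to the fingertips, in m); z points along the fingers, y is the line along which they close (so a half turn about z gives the same grasp; the last joint's range is limited). The gripper opens to 85 mm and grips with 20 to 120 N. Pads are 22 mm wide; open, the fingers measure 114 mm over their backs; the gripper's body (76 mm by 85 mm) begins 54 mm behind the grasp point. The pads swing forward as they close: fully open they stand 13 mm farther back than shut.
Start: joints at [-1.378, 0.276, 1.505, -0, 1.361, -0.121], TCP at [0.177, -0.547, 0.253] pointing down, gripper open.
Joint ranges: [-2.89, 2.89], [-0.75, 2.08], [0.22, 2.7], [-1.18, 4.32], [0.11, 2.71], [-2.7, 2.7]. Speed limits (rad/s): [2.57, 2.57, 3.14, 3.14, 3.14, 3.14].

## Interface

Orientations are given as a unit quaternion [w, x, y, z].
In Python, from rig import get_state, eyes, order, manip gives the robot as it stands.
- The arm moves only by the tool drive_tool, never from a script. Its argument "rows" is a list of rows, each a list of 4 numbers: the shift along the tool's x, y, z in units of 25 mm (1.0 is 25 mm), then the turn about the tool's z in units of 6 degrees (1.0 is 6 degrees). A call has exactly 8 rows; each row is the pose to reach, as a shift and turn from the pose commanded when the call began, along the tool's axes at that moment; what a row does not reach only later rows make up. A row lasts 1/12 s, in which the tool goes at most 41.7 mm and 7.16 degrees, less where a joint would pass 70% of its speed; a pose out of reach is approached as far as the arm can. A call with a gripper value outside its range is refused whole. "grip" is the finger opening in mm, from 0 to 85.4, set as the call begins (left out, the last holds). The fingers move at their own pace and stop on an object; "newtons" is the grip in N (left out, the last holds). Time passes only in rows, so rows that repeat a pose let the fingers close, or fill a call up. It gives the time, the measured TCP pose, the force, the opening and the grip force at its end, in the units of the state.
- get_state(): the state, without advancing time (a new reading comes with each control period).
- eyes.get_image(name): name is "scene" or "top"; returns (picture, depth): 420x560x3 uint8, red, green, blue; 420x560 float32, m along the optical axis (not along the pixel's ray), 0 where there is no reading.
- eyes.camera_info(name): a dict with "fx", "fy", "cx", "cy" (pixels), "R" (3x3) and "t" (3): a world point X has camera coordinates R X + t. Camera axes: x right, y down, z forward; pixel columns grow to the right and rows downward; lengths in m; the calibration is good to about 2 mm. A picture is of the moment at which its call begins. camera_info takes no time and is no camera call.
- order.sign_off(): hands the job in; it is judged then, once.
The state is a dict: "clock": time; "qpos": joint angles; "qd": joint speeds; "effort": joint torques, N m; "position": TCP position; "ee_rot": TCP orientation; "contact_force": force on the tool from outside, world axes, zero at the start; "moment": the same for the moment, N m; "width": finger opening in m; "gripper_force": force on a finger pad.
Only numpy, scipy, OpenCV 4.12 (cv2) and the standard library are available. Lean on these libraries where they do the work, as an engineer would, in place of code of your own. Each camera call takes 0.05 s, during which the arm holds its last target. There are 200 camera calls.

## Working session

There is one attempt and no reset: what is moved stays moved. The work goes in short steps, Python scripts to look and compute and a tool call to move; the robot and the scene stay as the last step left them, time stands still between calls to the robot, and variables do not carry over. Pictures are saved under pics/ and viewed, at most 10 in all, crops included, and the job is handed in when it is done.

Besides the shell and the picture viewer there is one more tool, called by a JSON object that holds its "fn" and its "kwargs", one argument or row to a line. drive_tool: Moves the arm, as the interface text tells. Its arguments: {"type":"object","properties":{"rows":{"type":"array","items":{"type":"array","items":{"type":"number"}}},"grip":{"type":"number"},"newtons":{"type":"number"}},"required":["rows"]}

```bash
mkdir -p pics; ls; python3 - <<'E'
from rig import get_state, eyes, order, manip
import cv2,numpy as np
print(get_state()); print([ (a,getattr(manip,a)) for a in dir(manip) if a[0]!='_'])
for n in("scene","top"):
    p,d=eyes.get_image(n); cv2.imwrite(f"pics/{n}0.png",p[:,:,::-1]); np.savez(f"{n}0.npz",p=p,d=d,**eyes.camera_info(n)); print(n,eyes.camera_info(n))
E
```

```text
pics
{'clock': 0.0, 'qpos': array([-1.37799276e+00,  2.76619038e-01,  1.50615669e+00, -8.30137548e-06,
        1.36069029e+00, -1.21016401e-01]), 'qd': array([-0.00054971, -0.00025803,  0.000596  ,  0.00096937, -0.00036406,
        0.00111711]), 'effort': array([-7.66378798e-04, -4.16780591e+01, -2.45810312e+01, -9.11572147e-05,
        1.11699250e-02, -9.29043125e-06]), 'position': array([ 0.17738703, -0.54643441,  0.25241657]), 'ee_rot': array([-9.35931180e-04,  9.87714296e-01,  1.56267693e-01, -3.76695696e-05]), 'contact_force': array([ 0.26494714, -0.04847146,  0.94350465]), 'moment': array([-0.01148148, -0.00981814, -0.01638152]), 'gripper_force': 0.0, 'width': 0.08539688728885124}
[('MotionError', <class 'rig.MotionError'>), ('finger_overhang', 0.022)]
scene {'fx': 416.9118683745422, 'fy': 416.9118683745422, 'cx': 278.2895085336966, 'cy': 203.02870950268957, 'R': array([[-0.71944325, -0.69424941, -0.02047359],
       [-0.33067318,  0.3682976 , -0.86891434],
       [ 0.61078364, -0.61836449, -0.49453889]]), 't': array([0.40940958, 0.27215164, 0.57888265])}
top {'fx': 479.30559367247685, 'fy': 479.30559367247685, 'cx': 276.014714169717, 'cy': 205.1497181184236, 'R': array([[-0.00438995, -0.99982953,  0.01793447],
       [-0.99808261,  0.00327357, -0.06180924],
       [ 0.06173999, -0.01817142, -0.99792684]]), 't': array([0.01742608, 0.5684618 , 0.97567635])}
```

View pics/scene0.png

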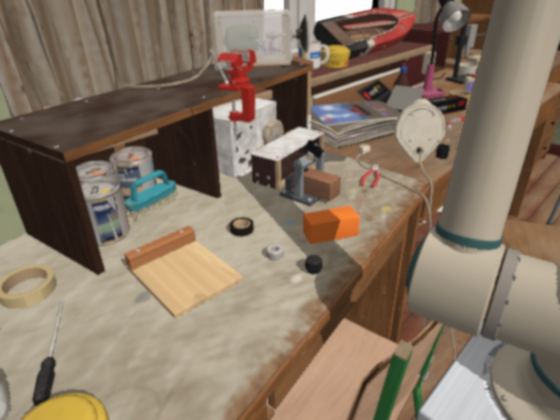

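View pics/top0.png

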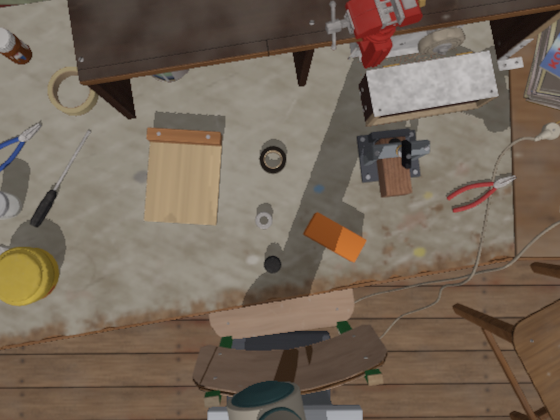

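Candidates for the block: brown block in the clamp at scene (320,184) / top (395,180), which fits the description, and the orange look-alike at scene (330,223) / top (335,237). The handle is the black bar at top (405,153), scene (318,155). Other black things are the knob at top (272,264) and the tape at (272,159). The stop board is at top (184,180). I'll check the choice in a crop.

```bash
cat > h.py <<'E'
import cv2,numpy as np
def load(n): return dict(np.load(n))
def ray(D,u,v,z):
    d=D['R'].T@np.array([(u-D['cx'])/D['fx'],(v-D['cy'])/D['fy'],1]); c=-D['R'].T@D['t']
    return c+d*(z-c[2])/d[2]
def cloud(D):
    v,u=np.indices(D['d'].shape); d=D['d']
    P=np.stack([(u-D['cx'])/D['fx']*d,(v-D['cy'])/D['fy']*d,d],-1)
    return (P-D['t'])@D['R']
E
python3 - <<'E'
from h import *
a=load('top0.npz');b=load('scene0.npz')
A=cv2.resize(a['p'][115:215,345:445],(400,400),interpolation=cv2.INTER_CUBIC)
B=cv2.resize(b['p'][120:220,260:360],(400,400),interpolation=cv2.INTER_CUBIC)
cv2.imwrite('pics/crop.png',np.hstack([A,B])[:,:,::-1])
P=cloud(a)
for uv in [(395,190),(395,180),(405,153),(388,147),(184,180),(184,137),(330,230),(430,80),(375,170)]: print(uv,P[uv[1],uv[0]].round(4),a['p'][uv[1],uv[0]])
E
```

```text
(395, 190) [ 0.595  -0.2204  0.0646] [126  90  70]
(395, 180) [ 0.6153 -0.2216  0.0617] [118  85  66]
(405, 153) [ 0.6556 -0.2189  0.1434] [12 11 13]
(388, 147) [ 0.6727 -0.1962  0.1109] [123 127 130]
(184, 180) [0.6218 0.2064 0.0132] [166 144 113]
(184, 137) [0.7058 0.2016 0.0447] [144 101  67]
(330, 230) [ 0.5163 -0.0915  0.054 ] [132  72  32]
(430, 80) [ 0.8087 -0.2864  0.0914] [185 182 181]
(375, 170) [ 0.6422 -0.1932  0.0116] [73 73 78]
```

View pics/crop.png

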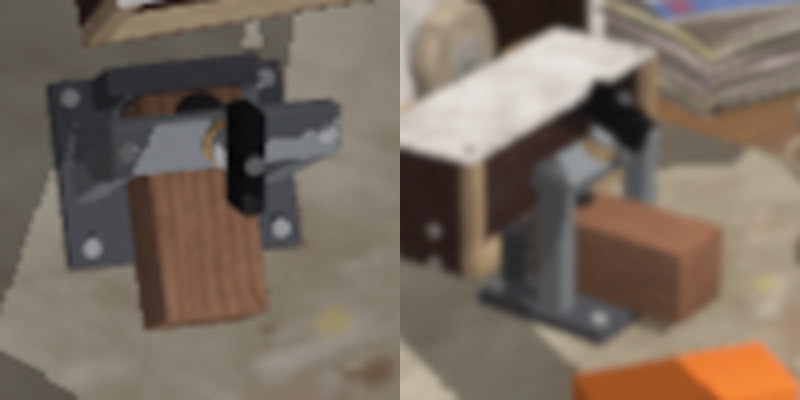

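The crop confirms it: the brown block sits under the grey bridge, with its near end at crop (150–267, ~315). The black handle is at crop (247,157), lying along the clamp's x. Next I'll measure these and the board.

```bash
cat > m.py <<'E'
from h import *
import sys
def rect(pts):
    (c,s,ang)=cv2.minAreaRect((pts[:,:2]*1000).astype(np.float32)); bp=cv2.boxPoints((c,s,ang))
    e=bp[1]-bp[0],bp[2]-bp[1]; e=max(e,key=np.linalg.norm); return np.round(c,1),np.round(s,1),round(np.degrees(np.arctan2(e[1],e[0])),1)
def big(m):
    n,l,s,_=cv2.connectedComponentsWithStats(m.astype(np.uint8)); k=1+np.argmax(s[1:,4]); return l==k
E
python3 - <<'E'
from m import *
a=load('top0.npz');P=cloud(a);X,Y,Z=P[...,0],P[...,1],P[...,2];p=a['p'].astype(int)
hsv=cv2.cvtColor(a['p'],cv2.COLOR_RGB2HSV); S=hsv[...,1];V=hsv[...,2]
roi=(X>.5)&(X<.74)&(Y>-.32)&(Y<-.12)
def onplane(m,z):
    v,u=np.nonzero(m); return np.array([ray(a,i,j,z) for i,j in zip(u,v)])
m=big(roi&(S>75)&(Z>.055)&(Z<.072)&(X<.655)); q=onplane(m,.062); print('block top near',rect(q),q[:,0].min(),m.sum())
# edges per column strip
for x0 in (.575,.585,.595,.605,.615,.625):
    s=q[abs(q[:,0]-x0)<.003]; print(x0,s[:,1].min().round(4),s[:,1].max().round(4))
m=big(roi&(V<45)&(Z>.115)); q=P[m]; print('handle',rect(q),q.mean(0),q[:,2].min(),q[:,2].max(),m.sum())
m=big(roi&(Z>.09)&(Z<.115)&(V>70)&(S<50));q=P[m];print('bridge',rect(q),q[:,2].min(),q[:,2].max())
m=big(roi&(Z>.005)&(Z<.016)&(V<100)&(S<60));q=onplane(m,.010);print('plate',rect(q),m.sum())
r2=(X>.45)&(X<.8)&(Y>.05)&(Y<.35)
m=big(r2&(Z>.006)&(Z<.02)&(S>60)&(V>110));q=onplane(m,.012);print('board',rect(q),q.min(0),q.max(0),m.sum())
m=big(r2&(Z>.03)&(Z<.055)&(S>60));q=onplane(m,.042);print('batten',rect(q),m.sum())
# obstacle heights near clamp
for k in [(.70,-.22),(.72,-.22),(.74,-.25),(.76,-.22),(.78,-.22),(.76,-.15)]:
    s=(abs(X-k[0])<.012)&(abs(Y-k[1])<.012); print(k,Z[s].max() if s.any() else None)
E
```

```text
block top near (array([ 621.8, -224.7]), array([71.9, 53.3]), np.float32(6.4)) 0.5852352067650708 852Traceback (most recent call last):
  File "<stdin>", line 10, in <module>
    return umr_minimum(a, axis, None, out, keepdims, initial, where)
ValueError: zero-size array to reduction operation minimum which has no identity
```

```bash
python3 - <<'E'
from m import *
a=load('top0.npz');P=cloud(a);X,Y,Z=P[...,0],P[...,1],P[...,2];p=a['p'].astype(int)
hsv=cv2.cvtColor(a['p'],cv2.COLOR_RGB2HSV); S=hsv[...,1];V=hsv[...,2]
roi=(X>.5)&(X<.74)&(Y>-.32)&(Y<-.12)
def onplane(m,z):
    v,u=np.nonzero(m); return np.array([ray(a,i,j,z) for i,j in zip(u,v)])
m=big(roi&(S>75)&(Z>.055)&(Z<.072)&(X<.655)); q=onplane(m,.062)
for x0 in (.592,.6,.61,.62,.63,.64):
    s=q[abs(q[:,0]-x0)<.0035]
    if len(s): print(x0,s[:,1].min().round(4),s[:,1].max().round(4))
for y0 in (-.245,-.235,-.225,-.215,-.205):
    s=q[abs(q[:,1]-y0)<.003]
    if len(s): print('near end',y0,s[:,0].min().round(4))
m=big(roi&(V<45)&(Z>.115)); q=P[m]; print('handle',rect(q),q.mean(0),q[:,2].min(),q[:,2].max(),m.sum())
m=big(roi&(Z>.09)&(Z<.115)&(V>70)&(S<50));q=P[m];print('bridge',rect(q),q[:,2].min(),q[:,2].max())
m=big(roi&(Z>.005)&(Z<.016)&(V<100)&(S<60));q=onplane(m,.010);print('plate',rect(q),m.sum())
r2=(X>.45)&(X<.8)&(Y>.05)&(Y<.35)
m=big(r2&(Z>.006)&(Z<.02)&(S>60)&(V>110));q=onplane(m,.012);print('board',rect(q),q.min(0),q.max(0),m.sum())
m=big(r2&(Z>.03)&(Z<.055)&(S>60));q=onplane(m,.042);print('batten',rect(q),m.sum())
for k in [(.70,-.22),(.72,-.22),(.74,-.25),(.76,-.22),(.78,-.22),(.76,-.15)]:
    s=(abs(X-k[0])<.012)&(abs(Y-k[1])<.012); print(k,Z[s].max() if s.any() else None)
E
```

```text
0.592 -0.2531 -0.2011
0.6 -0.2533 -0.2011
0.61 -0.2515 -0.1994
0.62 -0.2516 -0.1995
0.63 -0.2499 -0.1977
0.64 -0.248 -0.1959
near end -0.245 0.5892
near end -0.235 0.5872
near end -0.225 0.5872
near end -0.215 0.5852
near end -0.205 0.5853
handle (array([ 656.4, -223.2]), array([52.3, 10.4]), np.float32(6.7)) [ 0.65568029 -0.22164083  0.1390264 ] 0.11631204509057588 0.15390212474118936 214
bridge (array([ 667. , -194.9]), array([26.7, 50.9]), np.float32(-84.4)) 0.09607184440991924 0.11319690797395832
plate (array([ 667.9, -179.3]), array([99.6, 37.7]), np.float32(6.0)) 548
board (array([615.7, 208.9]), array([149.7, 166.4]), np.float32(-3.7)) [0.53011434 0.12983618 0.012     ] [0.70199094 0.28852914 0.012     ] 5697
batten (array([708.2, 202.2]), array([151. ,  27.3]), np.float32(86.3)) 949
(0.7, -0.22) 0.07744109622112114
(0.72, -0.22) 0.04932887983897164
(0.74, -0.25) 0.09361582119394884
(0.76, -0.22) 0.09551072329507389
(0.78, -0.22) 0.0959090230730533
(0.76, -0.15) 0.005472397766371976
```

```bash
cat > go.py <<'E'
import sys,numpy as np
from rig import get_state
from scipy.spatial.transform import Rotation as R
s=get_state();w=s['ee_rot'];M=R.from_quat([w[1],w[2],w[3],w[0]]).as_matrix()
h=np.degrees(np.arctan2(M[1,0],M[0,0]))
print('t',round(s['clock'],2),'pos',s['position'].round(4),'head',round(h,2),'tilt',M[:,2].round(3),'F',s['contact_force'].round(1),'M',s['moment'].round(2),'w',round(s['width']*1e3,1),round(s['gripper_force'],1),'q',s['qpos'].round(2))
if len(sys.argv)>4:
    x,y,z,H=map(float,sys.argv[1:5]); d=M.T@(np.array([x,y,z])-s['position'])/.025
    print('shift units',d.round(2),'turn',round(((h-H+180)%360-180)/6,2))
E
python3 go.py .656 -.222 .25 6.2
```

```text
t 0.1 pos [ 0.1774 -0.5465  0.2525] head 17.98 tilt [-0.     0.002 -1.   ] F [-0.  -0.2 -0.2] M [-0.02 -0.04  0.  ] w 85.2 0.0 q [-1.38  0.28  1.51  0.    1.36 -0.12]
shift units [22.22 -6.44  0.12] turn 1.96
```

{"fn": "drive_tool", "kwargs": {
  "rows": [
    [1.2,-0.35,0,0.2],
    [2.7,-0.8,0,0.4],
    [4.2,-1.2,0,0.6],
    [5.7,-1.65,0,0.8],
    [7.2,-2.1,0,1.0],
    [8.7,-2.5,0,1.2],
    [10.2,-2.95,0,1.4],
    [11.7,-3.4,0,1.6]
  ],
  "grip": 50,
  "newtons": 40
}}

```text
clock: 0.77
position: [0.4306, -0.3743, 0.253]
ee_rot: [-0.0, 0.997, 0.072, -0.0]
contact_force: [-0.0, -0.1, 0.3]
width: 0.0498
gripper_force: 0.0
```

```bash
python3 go.py .656 -.222 .20 6.2
```

```text
t 0.77 pos [ 0.4306 -0.3743  0.253 ] head 8.31 tilt [-0.  0. -1.] F [-0.  -0.1  0.3] M [-0.05 -0.01 -0.07] w 49.8 0.0 q [-0.84  0.27  1.51 -0.    1.36  0.59]
shift units [ 9.8  -4.73  2.12] turn 0.35
```

{"fn": "drive_tool", "kwargs": {
  "rows": [
    [1.4,-0.7,0,0.1],
    [2.8,-1.4,0,0.2],
    [4.2,-2.1,0.2,0.3],
    [5.6,-2.75,0.5,0.35],
    [7.0,-3.4,0.9,0.35],
    [8.4,-4.1,1.4,0.35],
    [9.8,-4.73,2.0,0.35],
    [9.8,-4.73,2.12,0.35]
  ],
  "grip": 40
}}

```text
clock: 1.43
position: [0.659, -0.2177, 0.1961]
ee_rot: [-0.002, 0.998, 0.057, -0.0]
contact_force: [0.2, -0.4, -0.1]
width: 0.0401
gripper_force: 0.0
```

```bash
python3 go.py .656 -.222 .138 6.2; python3 - <<'E'
from rig import eyes
import cv2,numpy as np
o=[]
for n,c in(("scene",(120,220,260,360)),("top",(115,215,345,445))):
    p,d=eyes.get_image(n); o.append(cv2.resize(p[c[0]:c[1],c[2]:c[3]],(400,400),interpolation=cv2.INTER_CUBIC))
cv2.imwrite('pics/c2.png',np.hstack(o)[:,:,::-1])
E
```

```text
t 1.43 pos [ 0.659  -0.2177  0.1961] head 6.57 tilt [-0.     0.005 -1.   ] F [ 0.2 -0.4 -0.1] M [-0.05  0.01  0.02] w 40.1 0.0 q [-0.42  0.49  1.31  0.    1.34  1.03]
shift units [-0.14  0.17  2.32] turn 0.06
```

View pics/c2.png

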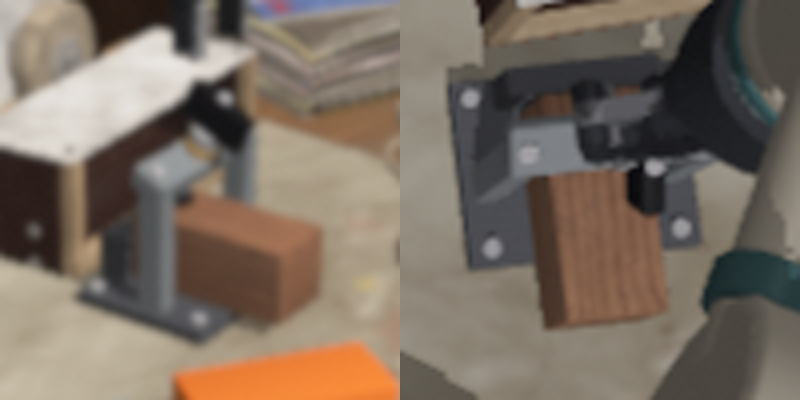

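Fingers stand above and either side of the handle (crop scene (220,115)). Block undisturbed. Descend, then close.

{"fn": "drive_tool", "kwargs": {
  "rows": [
    [-0.1,0.1,0.4,0.06],
    [-0.14,0.15,0.8,0.06],
    [-0.14,0.17,1.2,0.06],
    [-0.14,0.17,1.6,0.06],
    [-0.14,0.17,2.0,0.06],
    [-0.14,0.17,2.3,0.06],
    [-0.14,0.17,2.32,0.06],
    [-0.14,0.17,2.32,0.06]
  ],
  "grip": 30
}}

```text
clock: 2.2
position: [0.6512, -0.2277, 0.1415]
ee_rot: [-0.0, 0.999, 0.052, -0.001]
contact_force: [0.3, 0.2, -0.4]
width: 0.0299
gripper_force: 0.0
```

{"fn": "drive_tool", "kwargs": {
  "rows": [
    [0,0,0,0],
    [0,0,0,0],
    [0,0,0,0],
    [0,0,0,0],
    [0,0,0,0],
    [0,0,0,0],
    [0,0,0,0],
    [0,0,0,0]
  ],
  "grip": 5,
  "newtons": 40
}}

```text
clock: 2.87
position: [0.6514, -0.2239, 0.1428]
ee_rot: [-0.003, 0.999, 0.052, -0.0]
contact_force: [-0.9, 7.8, 0.7]
width: 0.011
gripper_force: 41.6
```

```bash
python3 go.py .656 -.222 .138 6.2
```

```text
t 2.87 pos [ 0.6514 -0.2239  0.1428] head 5.94 tilt [-0.001  0.006 -1.   ] F [-0.9  7.8  0.7] M [1.24 0.14 0.  ] w 11.0 41.6 q [-0.43  0.52  1.4   0.01  1.23  1.03]
shift units [ 0.19 -0.06  0.19] turn -0.04
```

{"fn": "drive_tool", "kwargs": {
  "rows": [
    [0,-0.08,0,0],
    [0,-0.15,0,0],
    [0,-0.15,0,-0.2],
    [0,-0.15,0,-0.4],
    [0,-0.15,0,-0.6],
    [0,-0.15,0,-0.8],
    [0,-0.15,0,-1.0],
    [0,-0.15,0,-1.0]
  ]
}}

```text
clock: 3.53
position: [0.6515, -0.2243, 0.1429]
ee_rot: [0.0, 0.995, 0.104, 0.001]
contact_force: [-0.7, 1.9, 3.0]
width: 0.0112
gripper_force: 52.1
```

```bash
python3 go.py .656 -.222 .138 12
```

```text
t 3.53 pos [ 0.6515 -0.2243  0.1429] head 11.89 tilt [ 0.001 -0.    -1.   ] F [-0.7  1.9  3. ] M [ 0.05  0.09 -1.11] w 11.2 52.1 q [-0.43  0.51  1.4   0.    1.22  0.93]
shift units [ 0.19 -0.05  0.2 ] turn -0.02
```

Moment is −1.1 N m at 6° counter-clockwise, well over 0.3, so that looks like the stop. Trying clockwise.

{"fn": "drive_tool", "kwargs": {
  "rows": [
    [0,0,0,0.3],
    [0,0,0,0.6],
    [0,0,0,1.0],
    [0,0,0,1.3],
    [0,0,0,1.6],
    [0,0,0,2.0],
    [0,0,0,2.0],
    [0,0,0,2.0]
  ]
}}

```text
clock: 4.2
position: [0.6513, -0.223, 0.1429]
ee_rot: [-0.001, 1.0, 0.001, 0.0]
contact_force: [-1.5, 4.4, 5.8]
width: 0.0111
gripper_force: 45.0
```

```bash
python3 go.py .655 -.223 .138 0
```

```text
t 4.2 pos [ 0.6513 -0.223   0.1429] head 0.1 tilt [ 0.     0.002 -1.   ] F [-1.5  4.4  5.8] M [1.33 0.19 0.39] w 11.1 45.0 q [-0.43  0.51  1.4   0.    1.22  1.14]
shift units [0.15 0.   0.19] turn 0.02
```

Resistance is only 0.39 N m clockwise, so it gives that way (left-hand sense, negative angle). Continuing.

{"fn": "drive_tool", "kwargs": {
  "rows": [
    [0,0,0,0.7],
    [0,0,0,1.4],
    [0,0,0,2.1],
    [0,0,0,2.8],
    [0,0,0,3.5],
    [0,0,0,4.2],
    [0,0,0,4.9],
    [0,0,0,5.0]
  ]
}}

```text
clock: 4.87
position: [0.6507, -0.2206, 0.1444]
ee_rot: [-0.003, 0.966, -0.259, -0.001]
contact_force: [-4.5, 8.0, 13.0]
width: 0.011
gripper_force: 108.9
```

```bash
python3 go.py .651 -.223 .142 -80
```

```text
t 4.87 pos [ 0.6507 -0.2206  0.1444] head -29.97 tilt [-0.001  0.006 -1.   ] F [-4.5  8.  13. ] M [2.75 0.43 0.99] w 11.0 108.9 q [-0.43  0.51  1.4   0.01  1.23  1.66]
shift units [0.06 0.08 0.09] turn 8.34
```

Grip force is rising as the bar tilts between the pads, so I'll loosen the grip and push with slack.

{"fn": "drive_tool", "kwargs": {
  "rows": [
    [0,0,0,0],
    [0,0,0,0.4],
    [0,0,0,1.0],
    [0,0,0,1.7],
    [0,0,0,2.4],
    [0,0,0,3.1],
    [0,0,0,3.8],
    [0,0,0,4.0]
  ],
  "grip": 22,
  "newtons": 30
}}

```text
clock: 5.53
position: [0.6513, -0.2198, 0.1429]
ee_rot: [-0.003, 0.891, -0.454, -0.002]
contact_force: [-0.5, 11.7, 8.2]
width: 0.0221
gripper_force: 13.8
```

```bash
python3 go.py .651 -.223 .142 -80
```

```text
t 5.53 pos [ 0.6513 -0.2198  0.1429] head -54.05 tilt [-0.     0.007 -1.   ] F [-0.5 11.7  8.2] M [2.06 0.06 0.42] w 22.1 13.8 q [-0.43  0.51  1.4   0.01  1.23  2.08]
shift units [0.1  0.08 0.04] turn 4.33
```

{"fn": "drive_tool", "kwargs": {
  "rows": [
    [-0.03,-0.02,0,0.6],
    [-0.06,-0.05,0,1.2],
    [-0.06,-0.05,0,1.9],
    [-0.06,-0.05,0,2.6],
    [-0.06,-0.05,0,3.3],
    [-0.06,-0.05,0,4.0],
    [-0.06,-0.05,0,4.7],
    [-0.06,-0.05,0,5.0]
  ]
}}

```text
clock: 6.2
position: [0.6542, -0.219, 0.1444]
ee_rot: [-0.004, 0.743, -0.67, 0.001]
contact_force: [3.2, 9.6, 9.4]
width: 0.0219
gripper_force: 17.3
```

```bash
python3 go.py .651 -.221 .142 -86;  python3 - <<'E'
from rig import eyes
import cv2,numpy as np
o=[]
for n,c in(("scene",(120,220,260,360)),("top",(115,215,345,445))):
    p,d=eyes.get_image(n); o.append(cv2.resize(p[c[0]:c[1],c[2]:c[3]],(400,400),interpolation=cv2.INTER_CUBIC))
cv2.imwrite('pics/c3.png',np.hstack(o)[:,:,::-1])
E
```

```text
t 6.2 pos [ 0.6542 -0.219   0.1444] head -84.06 tilt [ 0.007  0.004 -1.   ] F [3.2 9.6 9.4] M [ 1.89 -0.59  0.48] w 21.9 17.3 q [-0.43  0.51  1.4   0.01  1.22  2.61]
shift units [0.07 0.13 0.09] turn 0.32
```

View pics/c3.png

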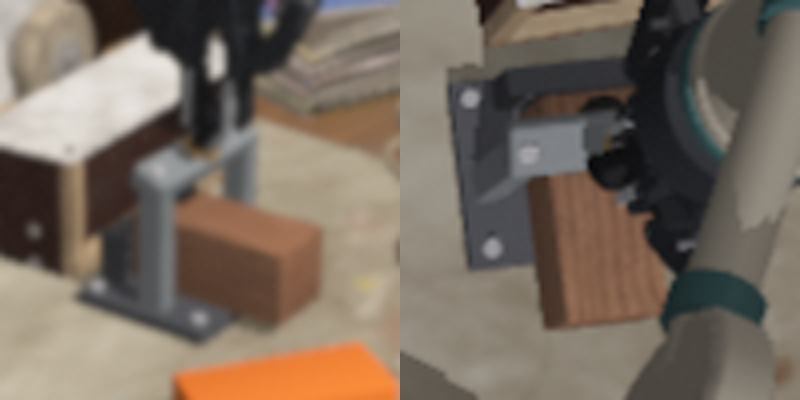

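The hand hides the handle here, but the block is still in place (crop (600,250)). Squeezing the pads should bring the bar in line with them, up to its stop.

{"fn": "drive_tool", "kwargs": {
  "rows": [
    [-0.06,0,0,0.1],
    [-0.1,0,0,0.2],
    [-0.1,0,0,0.2],
    [-0.1,0,0,0.2],
    [-0.1,0,0,0.2],
    [-0.1,0,0,0.2],
    [-0.1,0,0,0.2],
    [-0.1,0,0,0.2]
  ],
  "grip": 8,
  "newtons": 60
}}

```text
clock: 6.97
position: [0.6553, -0.2201, 0.1453]
ee_rot: [-0.003, 0.737, -0.676, 0.005]
contact_force: [2.0, 3.9, 8.6]
width: 0.0165
gripper_force: 62.8
```

```bash
python3 go.py .651 -.221 .142 -86
```

```text
t 6.97 pos [ 0.6553 -0.2201  0.1453] head -85.09 tilt [ 0.011 -0.003 -1.   ] F [2.  3.9 8.6] M [ 0.68 -1.38  0.52] w 16.5 62.8 q [-0.43  0.51  1.4   0.    1.22  2.63]
shift units [0.02 0.17 0.13] turn 0.15
```

{"fn": "drive_tool", "kwargs": {
  "rows": [
    [0,0,0,0],
    [0,0,0,0],
    [0,0,-0.6,0],
    [0,0,-1.4,0],
    [0,0,-2.4,0],
    [0,0.7,-3.2,0],
    [0,2,-3.6,0],
    [0,3.4,-4,0]
  ],
  "grip": 40,
  "newtons": 40
}}

```text
clock: 7.63
position: [0.5662, -0.2275, 0.242]
ee_rot: [0.001, 0.736, -0.677, 0.001]
contact_force: [-0.7, -1.2, -0.7]
width: 0.04
gripper_force: 0.0
```

{"fn": "drive_tool", "kwargs": {
  "rows": [
    [0,1.3,0,-1.1],
    [0,2.2,0,-2.2],
    [0,2.5,0,-3.3],
    [0,2.5,0,-4.4],
    [0,2.5,0,-5.5],
    [0,2.5,0,-6.6],
    [0,2.5,0,-7.7],
    [0,2.5,0,-8.8]
  ]
}}

```text
clock: 8.3
position: [0.5033, -0.2324, 0.2414]
ee_rot: [0.001, 0.961, -0.277, -0.001]
contact_force: [-0.2, -0.9, -0.1]
width: 0.0398
gripper_force: 0.0
```

```bash
python3 go.py .651 -.221 .142 -86;  cat > snap.py <<'E'
from rig import eyes
from m import *
import sys
o=[]
for n,c in(("scene",(120,220,260,360)),("top",(115,215,345,445))):
    p,d=eyes.get_image(n); o.append(cv2.resize(p[c[0]:c[1],c[2]:c[3]],(400,400),interpolation=cv2.INTER_CUBIC))
    np.savez(f'{n}{sys.argv[1]}.npz',p=p,d=d,**eyes.camera_info(n))
cv2.imwrite(f'pics/s{sys.argv[1]}.png',np.hstack(o)[:,:,::-1])
E
python3 snap.py 1; python3 - <<'E'
from m import *
a=load('top1.npz');P=cloud(a);X,Y,Z=P[...,0],P[...,1],P[...,2]
V=a['p'].max(-1)
m=big((V<50)&(Z>.113)&(Z<.165)&(X>.6)&(X<.72)&(Y>-.29)&(Y<-.16));q=P[m];print(rect(q),q.mean(0),q[:,2].min(),q[:,2].max(),m.sum())
E
```

```text
t 8.3 pos [ 0.5033 -0.2324  0.2414] head -32.11 tilt [-0.002 -0.001 -1.   ] F [-0.2 -0.9 -0.1] M [0.04 0.03 0.04] w 39.8 0.0 q [-0.56  0.25  1.57 -0.    1.32  1.57]
shift units [ 4.77 -3.53  3.96] turn 8.98
(array([ 656.3, -223.4]), array([19.4, 48.3]), np.float32(-81.1)) [ 0.65528308 -0.22209217  0.13809855] 0.12004379187437102 0.1485587009762524 218
```

View pics/s1.png

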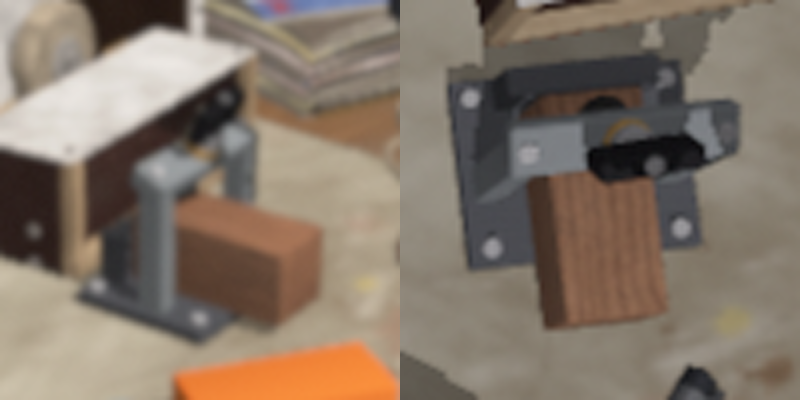

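The handle now lies across at heading −81°, where fully open would be about −80°. The block is unmoved and the pad at crop (605,105) stands clear. I'll confirm the stop with a gentle push on the handle's +y end.

```bash
python3 go.py .615 -.199 .145 6.2
```

```text
t 8.4 pos [ 0.5035 -0.2323  0.2414] head -32.47 tilt [-0.002 -0.001 -1.   ] F [0.5 0.  0.1] M [ 0.04 -0.01  0.02] w 40.1 0.0 q [-0.56  0.25  1.57 -0.    1.32  1.58]
shift units [ 3.05 -3.52  3.85] turn -6.44
```

{"fn": "drive_tool", "kwargs": {
  "rows": [
    [0.5,-0.6,0.3,-1.0],
    [1.0,-1.2,0.8,-2.0],
    [1.5,-1.8,1.4,-3.0],
    [2.0,-2.4,2.1,-4.0],
    [2.6,-3.0,2.8,-5.0],
    [3.05,-3.5,3.4,-6.0],
    [3.05,-3.52,3.85,-6.44],
    [3.05,-3.52,3.85,-6.44]
  ],
  "grip": 0
}}

```text
clock: 9.07
position: [0.6145, -0.1977, 0.1421]
ee_rot: [-0.001, 0.999, 0.053, -0.003]
contact_force: [-0.4, -0.3, -1.7]
width: -0.0002
gripper_force: 0.0
```

{"fn": "drive_tool", "kwargs": {
  "rows": [
    [0.2,0,0,0],
    [0.4,0,0,0],
    [0.6,0,0,0],
    [0.8,0,0,0],
    [0.95,0,0,0],
    [1.05,0,0,0],
    [1.1,0,0,0],
    [1.1,0,0,0]
  ]
}}

```text
clock: 9.73
position: [0.6329, -0.1969, 0.1467]
ee_rot: [0.0, 0.999, 0.054, -0.011]
contact_force: [-21.7, -3.2, 9.7]
width: 0.0003
gripper_force: 11.4
```

```bash
python3 go.py .65 -.199 .145 6.2
```

```text
t 9.73 pos [ 0.6329 -0.1969  0.1467] head 6.14 tilt [-0.022 -0.002 -1.   ] F [-21.7  -3.2   9.7] M [-0.6   3.45 -0.16] w 0.3 11.4 q [-0.4   0.48  1.45 -0.01  1.23  1.07]
shift units [0.67 0.16 0.05] turn -0.01
```

Handle stalls at 22 N (about 0.5 N m), so it's fully open. Next, the block.

```bash
python3 go.py .597 -.228 .15 6.2
```

```text
t 9.73 pos [ 0.6329 -0.1969  0.1467] head 6.14 tilt [-0.022 -0.002 -1.   ] F [-21.7  -3.2   9.7] M [-0.6   3.45 -0.16] w 0.3 11.4 q [-0.4   0.48  1.45 -0.01  1.23  1.07]
shift units [-1.56  1.08 -0.1 ] turn -0.01
```

{"fn": "drive_tool", "kwargs": {
  "rows": [
    [-1.0,0,0,0],
    [-2.0,0.2,-0.2,0],
    [-2.0,0.6,-0.4,0],
    [-2.0,1.0,-0.4,0],
    [-1.7,1.2,-0.3,0],
    [-1.7,1.2,-0.1,0],
    [-1.7,1.2,0,0],
    [-1.7,1.2,0,0]
  ],
  "grip": 78
}}

```text
clock: 10.4
position: [0.604, -0.2292, 0.1443]
ee_rot: [-0.001, 0.999, 0.054, -0.001]
contact_force: [-0.0, 0.6, 0.4]
width: 0.0778
gripper_force: 0.0
```

```bash
python3 go.py .596 -.228 .045 6.2
```

```text
t 10.4 pos [ 0.604  -0.2292  0.1443] head 6.17 tilt [-0.002  0.002 -1.   ] F [-0.   0.6  0.4] M [-0.   -0.01 -0.03] w 77.8 0.0 q [-0.47  0.45  1.51  0.    1.18  0.99]
shift units [-0.3  -0.08  3.97] turn -0.0
```

{"fn": "drive_tool", "kwargs": {
  "rows": [
    [-0.4,-0.05,0,0],
    [-0.4,-0.05,0.8,0],
    [-0.4,-0.05,1.6,0],
    [-0.4,-0.05,2.4,0],
    [-0.4,-0.05,3.2,0],
    [-0.4,-0.05,3.7,0],
    [-0.4,-0.05,3.95,0],
    [-0.4,-0.05,3.95,0]
  ]
}}

```text
clock: 11.07
position: [0.5925, -0.2288, 0.0457]
ee_rot: [-0.001, 0.999, 0.054, -0.002]
contact_force: [0.2, 0.1, -0.1]
width: 0.0781
gripper_force: 0.0
```

{"fn": "drive_tool", "kwargs": {
  "rows": [
    [0,0,0,0],
    [0,0,0,0],
    [0,0,0,0],
    [0,0,0,0],
    [0,0,0,0],
    [0,0,0,0],
    [0,0,0,0],
    [0,0,0,0]
  ],
  "grip": 45,
  "newtons": 40
}}

```text
clock: 11.73
position: [0.5945, -0.2299, 0.0486]
ee_rot: [0.0, 0.999, 0.054, 0.001]
contact_force: [-1.5, 0.7, 6.1]
width: 0.0519
gripper_force: 42.2
```

```bash
python3 go.py .594 -.228 .045 6.2
```

```text
t 11.73 pos [ 0.5945 -0.2299  0.0486] head 6.16 tilt [ 0.002 -0.001 -1.   ] F [-1.5  0.7  6.1] M [0.23 0.08 0.14] w 51.9 42.2 q [-0.48  0.53  1.64  0.    0.97  0.99]
shift units [-0.01 -0.08  0.14] turn -0.01
```

{"fn": "drive_tool", "kwargs": {
  "rows": [
    [0,0,-0.06,0],
    [-0.1,0,-0.08,0],
    [-0.4,0,-0.08,0],
    [-0.9,0,-0.08,0],
    [-1.5,0,-0.08,0],
    [-2.2,0,-0.08,0],
    [-2.9,0,-0.08,0],
    [-3.2,0,-0.08,0]
  ],
  "newtons": 75
}}

```text
clock: 12.4
position: [0.5112, -0.2378, 0.0488]
ee_rot: [-0.001, 0.999, 0.053, -0.002]
contact_force: [-0.2, -0.1, -1.7]
width: 0.051
gripper_force: 78.0
```

```bash
python3 go.py .515 -.24 .2 6.2
```

```text
t 12.4 pos [ 0.5112 -0.2378  0.0488] head 6.13 tilt [-0.003  0.001 -1.   ] F [-0.2 -0.1 -1.7] M [-0.02  0.12 -0.01] w 51.0 78.0 q [-0.56  0.45  1.81 -0.    0.89  0.91]
shift units [ 0.12  0.09 -6.05] turn -0.01
```

{"fn": "drive_tool", "kwargs": {
  "rows": [
    [-0.2,0,-0.3,0],
    [-0.3,0,-0.8,0],
    [-0.3,-0.2,-1.5,0],
    [-0.3,-0.8,-2.3,0],
    [-0.3,-1.7,-3.1,0],
    [-0.3,-2.8,-3.7,0.2],
    [-0.3,-3.9,-4,0.4],
    [-0.3,-5.0,-4,0.6]
  ]
}}

```text
clock: 13.07
position: [0.495, -0.1143, 0.1518]
ee_rot: [0.001, 1.0, 0.022, 0.003]
contact_force: [0.1, 0.2, -2.4]
width: 0.0511
gripper_force: 78.2
```

```bash
python3 go.py .572 .211 .13 -3.7
```

```text
t 13.07 pos [ 0.495  -0.1143  0.1518] head 2.46 tilt [ 0.005 -0.002 -1.   ] F [ 0.1  0.2 -2.4] M [-0.03  0.05  0.03] w 51.1 78.2 q [-0.36  0.25  1.81  0.    1.07  1.16]
shift units [  3.63 -12.87   0.87] turn 1.03
```

{"fn": "drive_tool", "kwargs": {
  "rows": [
    [0.2,-1.3,0,0.1],
    [0.6,-2.7,0,0.2],
    [1.0,-4.1,0,0.3],
    [1.4,-5.5,0,0.5],
    [1.8,-6.9,0,0.6],
    [2.2,-8.3,0,0.8],
    [2.6,-9.5,0,0.9],
    [3.0,-10.3,0,1.0]
  ]
}}

```text
clock: 13.73
position: [0.5571, 0.1492, 0.1496]
ee_rot: [-0.001, 1.0, -0.029, 0.0]
contact_force: [-0.7, -0.4, -2.9]
width: 0.0512
gripper_force: 78.2
```

{"fn": "drive_tool", "kwargs": {
  "rows": [
    [0.1,-0.5,0,0],
    [0.2,-1.0,0,0],
    [0.3,-1.4,0,0],
    [0.4,-1.8,0,0],
    [0.4,-2.0,0,0],
    [0.4,-2.1,0,0],
    [0.4,-2.1,0,0],
    [0.4,-2.1,0,0]
  ]
}}

```text
clock: 14.4
position: [0.5698, 0.197, 0.1492]
ee_rot: [0.0, 1.0, -0.03, -0.0]
contact_force: [-0.2, 0.0, -2.5]
width: 0.0509
gripper_force: 78.2
```

```bash
python3 go.py .572 .211 .055 -3.7; python3 - <<'E'
from rig import eyes
from m import *
p,d=eyes.get_image('top'); I=eyes.camera_info('top'); np.savez('top2.npz',p=p,d=d,**I)
p2,d2=eyes.get_image('scene'); np.savez('scene2.npz',p=p2,d=d2,**eyes.camera_info('scene'))
A=cv2.resize(p[90:240,120:270],(400,400)); B=cv2.resize(p2[150:310,110:270],(400,400)); cv2.imwrite('pics/b2.png',np.hstack([A,B])[:,:,::-1])
E
```

```text
t 14.4 pos [0.5698 0.197  0.1492] head -3.46 tilt [-0.    -0.001 -1.   ] F [-0.2  0.  -2.5] M [-0.02  0.07  0.06] w 50.9 78.2 q [ 0.22  0.39  1.6  -0.    1.15  1.85]
shift units [ 0.05 -0.57  3.77] turn 0.04
```

View pics/b2.png

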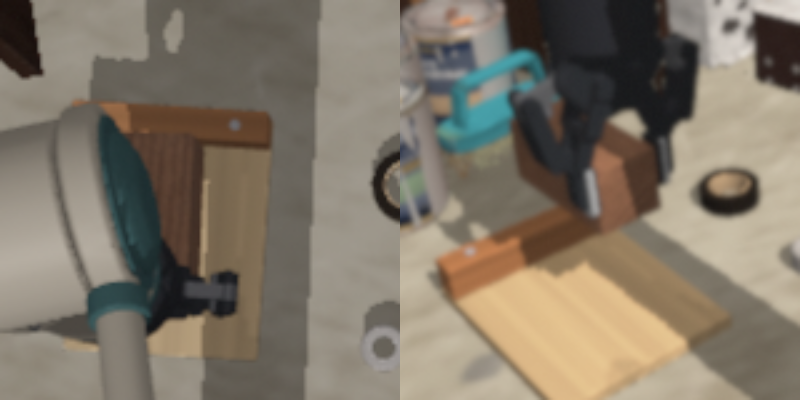

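The block hangs level in the fingers, end towards the batten (left crop (165,135), batten front edge at y≈140). Lowering, about 20 mm short of the stop.

{"fn": "drive_tool", "kwargs": {
  "rows": [
    [0,-0.3,0.5,0],
    [0,-0.57,1.1,0.04],
    [0,-0.57,1.7,0.04],
    [0,-0.57,2.3,0.04],
    [0,-0.57,2.9,0.04],
    [0,-0.57,3.4,0.04],
    [0,-0.57,3.7,0.04],
    [0,-0.57,3.7,0.04]
  ]
}}

```text
clock: 15.17
position: [0.5693, 0.2115, 0.0543]
ee_rot: [0.001, 0.999, -0.032, -0.002]
contact_force: [-0.3, 0.2, -2.0]
width: 0.0507
gripper_force: 78.2
```

{"fn": "drive_tool", "kwargs": {
  "rows": [
    [0,0,0.04,0],
    [0,0,0.08,0],
    [0,0,0.12,0],
    [0,0,0.16,0],
    [0,0,0.2,0],
    [0,0,0.24,0],
    [0,0,0.26,0],
    [0,0,0.26,0]
  ]
}}

```text
clock: 15.83
position: [0.5711, 0.2119, 0.0509]
ee_rot: [-0.0, 0.999, -0.032, 0.0]
contact_force: [-1.5, 0.3, 2.1]
width: 0.0508
gripper_force: 78.7
```

```bash
python3 go.py .5895 .210 .05 -3.7
```

```text
t 15.83 pos [0.5711 0.2119 0.0509] head -3.68 tilt [ 0.001  0.    -1.   ] F [-1.5  0.3  2.1] M [-0.09  0.15 -0.04] w 50.8 78.7 q [ 0.24  0.5   1.7  -0.    0.94  1.88]
shift units [0.74 0.03 0.04] turn 0.0
```

Touchdown at 0.0509. Now slide gently to the stop.

{"fn": "drive_tool", "kwargs": {
  "rows": [
    [0.12,0,0,0],
    [0.24,0,0,0],
    [0.36,0,0,0],
    [0.48,0,0,0],
    [0.6,0,0,0],
    [0.7,0,0,0],
    [0.8,0,0,0],
    [0.8,0,0,0]
  ]
}}

```text
clock: 16.5
position: [0.5892, 0.2107, 0.0509]
ee_rot: [0.0, 0.999, -0.032, -0.002]
contact_force: [-6.4, 0.5, 8.3]
width: 0.0508
gripper_force: 79.3
```

```bash
python3 go.py .5895 .210 .05 -3.7
```

```text
t 16.5 pos [0.5892 0.2107 0.0509] head -3.7 tilt [-0.004  0.    -1.   ] F [-6.4  0.5  8.3] M [-0.08  0.73 -0.04] w 50.8 79.3 q [0.23 0.52 1.66 0.   0.97 1.87]
shift units [0.01 0.03 0.04] turn -0.0
```

{"fn": "drive_tool", "kwargs": {
  "rows": [
    [0.08,0,-0.04,0],
    [0.16,0,-0.06,0],
    [0.24,0,-0.06,0],
    [0.28,0,-0.06,0],
    [0.28,0,-0.06,0],
    [0.28,0,-0.06,0],
    [0.28,0,-0.06,0],
    [0.28,0,-0.06,0]
  ]
}}

```text
clock: 17.17
position: [0.5894, 0.2108, 0.0513]
ee_rot: [0.0, 0.999, -0.033, -0.008]
contact_force: [-18.6, 2.7, 11.4]
width: 0.0511
gripper_force: 79.7
```

```bash
python3 go.py .5895 .210 .05 -3.7
```

```text
t 17.17 pos [0.5894 0.2108 0.0513] head -3.74 tilt [-0.017  0.    -1.   ] F [-18.6   2.7  11.4] M [ 0.5   1.92 -0.14] w 51.1 79.7 q [0.23 0.52 1.65 0.   0.98 1.86]
shift units [0.01 0.03 0.05] turn -0.01
```

{"fn": "drive_tool", "kwargs": {
  "rows": [
    [-0.1,0,0,0],
    [-0.2,0,0,0],
    [-0.2,0,0,0],
    [-0.2,0,0,0],
    [-0.2,0,0,0],
    [-0.2,0,0,0],
    [-0.2,0,0,0],
    [-0.2,0,0,0]
  ]
}}

```text
clock: 17.83
position: [0.5893, 0.2107, 0.0512]
ee_rot: [0.0, 0.999, -0.032, -0.004]
contact_force: [-8.6, 0.7, 4.4]
width: 0.0512
gripper_force: 78.9
```

{"fn": "drive_tool", "kwargs": {
  "rows": [
    [0,0,0,0],
    [0,0,0,0],
    [0,0,0,0],
    [0,0,0,0],
    [0,0,0,0],
    [-0.2,0,0,0],
    [-0.7,0,0,0],
    [-1.4,0,0,0]
  ],
  "grip": 66
}}

```text
clock: 18.5
position: [0.5589, 0.2126, 0.0518]
ee_rot: [-0.0, 0.999, -0.033, 0.001]
contact_force: [-0.5, 0.1, 0.0]
width: 0.0665
gripper_force: 0.0
```

{"fn": "drive_tool", "kwargs": {
  "rows": [
    [-0.8,0,0,0],
    [-1.5,0,0,0],
    [-1.5,0,-0.6,0],
    [-1.8,0,-1.5,0],
    [-2.2,0,-2.5,0],
    [-2.8,0,-3.5,0],
    [-3.5,0,-4.0,0],
    [-3.5,0,-4.0,0]
  ]
}}

```text
clock: 19.17
position: [0.4688, 0.2187, 0.1547]
ee_rot: [-0.001, 0.999, -0.032, 0.001]
contact_force: [-0.3, 0.1, -0.9]
width: 0.0661
gripper_force: 0.0
```

```bash
python3 go.py; python3 - <<'E'
from rig import eyes
from m import *
p,d=eyes.get_image('top'); I=eyes.camera_info('top'); np.savez('top3.npz',p=p,d=d,**I)
p2,d2=eyes.get_image('scene'); np.savez('scene3.npz',p=p2,d=d2,**eyes.camera_info('scene'))
A=cv2.resize(p[90:240,120:270],(400,400)); B=cv2.resize(p2[180:300,120:240],(400,400)); cv2.imwrite('pics/b3.png',np.hstack([A,B])[:,:,::-1])
a=load('top3.npz');P=cloud(a);X,Y,Z=P[...,0],P[...,1],P[...,2]
m=big((Z>.058)&(Z<.07)&(X>.5)&(X<.75)&(Y>.1)&(Y<.3)); v,u=np.nonzero(m); q=np.array([ray(a,i,j,.064) for i,j in zip(u,v)]); print(rect(q),q[:,0].min(),q[:,0].max(),m.sum(), 'z',np.percentile(P[m][:,2],[5,50,95]))
for x0 in (.6,.62,.64,.66,.68):
    s=q[abs(q[:,0]-x0)<.003]
    if len(s): print(x0,s[:,1].min(),s[:,1].max())
E
```

```text
t 19.17 pos [0.4688 0.2187 0.1547] head -3.64 tilt [ 0.003  0.001 -1.   ] F [-0.3  0.1 -0.9] M [-0.04 -0.02  0.01] w 66.1 0.0 q [0.3  0.27 1.78 0.   1.09 1.94]
(array([638.9, 206.1]), array([ 53. , 114.5]), np.float32(-1.7)) 0.5822815736129907 0.6958018158565624 1545 z [0.06188695 0.06483824 0.06775905]
0.6 0.18169892338762178 0.2328196818669045
0.62 0.18182608979513193 0.23301278516947255
0.64 0.1799818172581767 0.23123795702960998
0.66 0.18010709279306586 0.23142951939043732
0.68 0.17828031589465954 0.22964790888945008
```

View pics/b3.png

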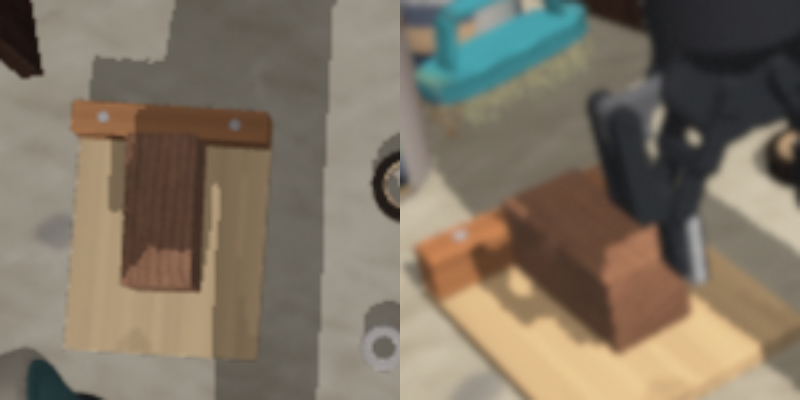

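The block sits against the batten, mid-board (left crop (162,215)). I'll measure squareness more finely with line fits.

```bash
python3 - <<'E'
from m import *
a=load('top3.npz');P=cloud(a);X,Y,Z=P[...,0],P[...,1],P[...,2]
g=cv2.GaussianBlur(cv2.cvtColor(a['p'],cv2.COLOR_RGB2LAB)[...,0].astype(float),(0,0),.7)
g2=cv2.cvtColor(a['p'],cv2.COLOR_RGB2LAB)[...,2].astype(float)
def fit(pts,z,name):
    w=np.array([ray(a,u,v,z)[:2] for u,v in pts]); vx,vy,x0,y0=cv2.fitLine(w.astype(np.float32)*1000,cv2.DIST_HUBER,0,.01,.01).ravel()
    r=np.abs((w[:,0]*1000-x0)*vy-(w[:,1]*1000-y0)*vx); print(name,round(np.degrees(np.arctan2(vy,vx)),2),round(float(x0),1),round(float(y0),1),'res',r.mean().round(2),len(w))
def peak(d):
    k=int(np.argmax(d)); 
    if 0<k<len(d)-1:
        den=d[k-1]-2*d[k]+d[k+1]; return k+(0.5*(d[k-1]-d[k+1])/den if den else 0)
    return k
def edges(G,axis,rng,lo,hi):
    o=[]
    for i in rng:
        l=G[i,lo:hi] if axis=='h' else G[lo:hi,i]
        k=peak(np.abs(np.diff(l)))+lo+.5
        o.append((k,i) if axis=='h' else (i,k))
    return o
# crop px*150/400 + offset(120,90)
fit(edges(g,'h',range(145,190),162,170+1),.064,'block left')
fit(edges(g,'h',range(145,190),190,200),.064,'block right')
fit(edges(g,'v',range(168,192),193,204),.064,'block near')
fit(edges(g,'v',range(200,218),139,149),.042,'batten near R(42)')
fit(edges(g2,'v',range(152,164),137,149),.042,'batten near L')
fit(edges(g,'v',range(150,220),124,132),.042,'batten far')
fit(edges(g,'h',range(150,215),143,152),.012,'board left')
fit(edges(g,'h',range(150,215),214,224),.012,'board right')
E
```

```text
block left -1.81 647.7 233.1 res 0.7 45
block right -1.53 650.0 173.9 res 0.46 45
block near 87.58 578.6 206.1 res 0.24 24
batten near R(42) 86.26 689.7 152.3 res 0.05 18
batten near L 84.29 700.6 255.8 res 0.41 12
batten far 87.5 722.2 202.5 res 0.7 70
board left -3.74 616.6 283.4 res 1.21 65
board right -3.77 617.7 135.5 res 0.41 65
```

Block is about 1.5–2° off square. I'll square it by pushing its near end with closed fingers.

```bash
python3 go.py .535 .216 .043 -3.75
```

```text
t 19.27 pos [0.4706 0.2184 0.1523] head -3.65 tilt [ 0.002  0.    -1.   ] F [ 0.9 -0.1 -0.3] M [ 0.03  0.02 -0.01] w 66.3 0.0 q [ 0.3   0.27  1.78 -0.    1.09  1.94]
shift units [ 2.57 -0.07  4.37] turn 0.02
```

{"fn": "drive_tool", "kwargs": {
  "rows": [
    [0.6,0,0.4,0.02],
    [1.2,-0.05,1.0,0.02],
    [1.8,-0.07,1.7,0.02],
    [2.3,-0.07,2.4,0.02],
    [2.5,-0.07,3.1,0.02],
    [2.55,-0.07,3.8,0.02],
    [2.57,-0.07,4.3,0.02],
    [2.57,-0.07,4.35,0.02]
  ],
  "grip": 0
}}

```text
clock: 19.93
position: [0.5334, 0.2149, 0.0387]
ee_rot: [0.001, 0.999, -0.033, -0.003]
contact_force: [-0.1, 0.7, -0.3]
width: -0.0
gripper_force: 0.0
```

{"fn": "drive_tool", "kwargs": {
  "rows": [
    [0.3,0,0,0],
    [0.6,0,0,0],
    [0.8,0,0,0],
    [1.0,0,0,0],
    [1.15,0,0,0],
    [1.3,0,0,0],
    [1.4,0,0,0],
    [1.45,0,0,0]
  ]
}}

```text
clock: 20.6
position: [0.5697, 0.2134, 0.043]
ee_rot: [0.0, 0.999, -0.033, -0.002]
contact_force: [-5.1, 0.6, 2.8]
width: -0.0
gripper_force: 0.0
```

```bash
python3 go.py .58 .216 .043 -3.75
```

```text
t 20.6 pos [0.5697 0.2134 0.043 ] head -3.81 tilt [-0.003 -0.    -1.   ] F [-5.1  0.6  2.8] M [0.11 0.6  0.04] w -0.0 0.0 q [0.24 0.51 1.71 0.   0.93 1.88]
shift units [ 0.4  -0.13 -0.  ] turn -0.01
```

{"fn": "drive_tool", "kwargs": {
  "rows": [
    [0.08,0,0,0],
    [0.16,0,0,0],
    [0.24,0,0,0],
    [0.32,0,0,0],
    [0.36,0,0,0],
    [0.36,0,0,0],
    [0.36,0,0,0],
    [0.36,0,0,0]
  ]
}}

```text
clock: 21.27
position: [0.5698, 0.2136, 0.0413]
ee_rot: [0.001, 0.999, -0.033, -0.01]
contact_force: [-17.7, 4.2, 5.3]
width: -0.0
gripper_force: 0.0
```

```bash
python3 go.py .58 .216 .043 -3.75
```

```text
t 21.27 pos [0.5698 0.2136 0.0413] head -3.82 tilt [-0.02  -0.001 -1.   ] F [-17.7   4.2   5.3] M [0.67 2.19 0.18] w -0.0 0.0 q [0.24 0.52 1.7  0.01 0.95 1.88]
shift units [ 0.4  -0.12 -0.08] turn -0.01
```

{"fn": "drive_tool", "kwargs": {
  "rows": [
    [-0.3,0,0,0],
    [-0.8,0,0,0],
    [-1.6,0,-0.3,0],
    [-2.6,0,-1.2,0],
    [-3.6,0,-2.5,0],
    [-4.6,0,-4,0],
    [-5.6,0,-5,0],
    [-6,0,-5.2,0]
  ]
}}

```text
clock: 21.93
position: [0.4296, 0.2237, 0.1777]
ee_rot: [-0.001, 0.999, -0.033, 0.003]
contact_force: [0.5, -0.6, 0.9]
width: 0.0002
gripper_force: 0.0
```

```bash
python3 go.py; python3 - <<'E'
from rig import eyes
from m import *
for n in('top','scene'):
    p,d=eyes.get_image(n); np.savez(n+'4.npz',p=p,d=d,**eyes.camera_info(n))
    if n=='top': cv2.imwrite('pics/t4.png',np.hstack([cv2.resize(p[115:215,135:235],(400,400),interpolation=cv2.INTER_CUBIC),cv2.resize(p[115:215,345:445],(400,400),interpolation=cv2.INTER_CUBIC)])[:,:,::-1])
for f in ('top3.npz','top4.npz'):
    a=load(f);P=cloud(a);X,Y,Z=P[...,0],P[...,1],P[...,2]
    m=big((Z>.056)&(Z<.072)&(X>.5)&(X<.75)&(Y>.1)&(Y<.3)); v,u=np.nonzero(m); q=np.array([ray(a,i,j,.064) for i,j in zip(u,v)])
    print(f,rect(q))
    for nm,e in (('L',[ray(a,u[v==r].min()-.5,r,.064)[:2] for r in np.unique(v)[4:-4]]),('R',[ray(a,u[v==r].max()+.5,r,.064)[:2] for r in np.unique(v)[4:-4]]),('N',[ray(a,c,v[u==c].max()+.5,.064)[:2] for c in np.unique(u)[3:-3]]),('F',[ray(a,c,v[u==c].min()-.5,.064)[:2] for c in np.unique(u)[3:-3]])):
        l=cv2.fitLine(np.float32(e)*1000,cv2.DIST_HUBER,0,.01,.01).ravel(); print(nm,np.degrees(np.arctan(l[1]/l[0])).round(2),l[2:].round(1))
E
```

```text
t 21.93 pos [0.4296 0.2237 0.1777] head -3.75 tilt [ 0.007  0.003 -1.   ] F [ 0.5 -0.6  0.9] M [ 0.04 -0.01  0.06] w 0.2 0.0 q [0.34 0.19 1.82 0.   1.12 1.97]
top3.npz (array([638.6, 205.9]), array([ 53.2, 115.3]), np.float32(-1.9))
L -2.09 [631.2 232.7]
R -1.73 [625.1 179.9]
N 89.83 [581.4 203.2]
F 89.96 [696.8 213.4]
top4.npz (array([639.1, 206.7]), array([ 53.5, 115.3]), np.float32(-2.8))
L -3.0 [638.9 233.4]
R -3.08 [630.1 180.5]
N 89.83 [581.4 202.8]
F 89.95 [696.8 207.5]
```

View pics/t4.png

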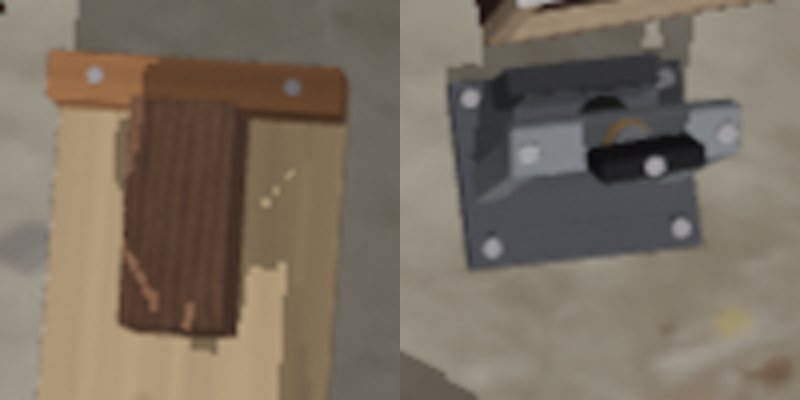

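Block now at about −3.0° against the board's −3.7°. The clamp is empty and open (right crop, handle across at (647,158)). One more push, a little further left.

```bash
python3 go.py .54 .226 .043 -3.75
```

```text
t 22.03 pos [0.4298 0.2232 0.1749] head -3.72 tilt [ 0.004  0.001 -1.   ] F [0.8 0.1 0.7] M [-0.02  0.03 -0.05] w 0.3 0.0 q [ 0.34  0.2   1.82 -0.    1.12  1.97]
shift units [ 4.37 -0.39  5.29] turn 0.01
```

{"fn": "drive_tool", "kwargs": {
  "rows": [
    [0.8,-0.1,0.5,0],
    [1.8,-0.2,1.3,0],
    [2.8,-0.3,2.3,0],
    [3.6,-0.39,3.3,0],
    [4.2,-0.39,4.2,0],
    [4.35,-0.39,4.9,0],
    [4.37,-0.39,5.2,0],
    [4.37,-0.39,5.25,0]
  ]
}}

```text
clock: 22.7
position: [0.539, 0.2244, 0.0381]
ee_rot: [0.001, 0.999, -0.033, -0.003]
contact_force: [1.2, 0.5, -0.3]
width: 0.0003
gripper_force: 0.0
```

{"fn": "drive_tool", "kwargs": {
  "rows": [
    [0.3,0,0,0],
    [0.6,0,0,0],
    [0.9,0,0,0],
    [1.1,0,0,0],
    [1.3,0,0,0],
    [1.45,0,0,0],
    [1.6,0,0,0],
    [1.6,0,0,0]
  ]
}}

```text
clock: 23.37
position: [0.5707, 0.2219, 0.0402]
ee_rot: [0.002, 0.999, -0.033, -0.01]
contact_force: [-16.0, -0.0, 2.7]
width: 0.0001
gripper_force: 0.0
```

```bash
python3 go.py .54 .226 .043 -3.75
```

```text
t 23.37 pos [0.5707 0.2219 0.0402] head -3.84 tilt [-0.02  -0.003 -1.   ] F [-16.   -0.    2.7] M [ 0.09  1.96 -0.02] w 0.1 0.0 q [0.26 0.52 1.69 0.   0.95 1.89]
shift units [-1.24 -0.08 -0.09] turn -0.01
```

{"fn": "drive_tool", "kwargs": {
  "rows": [
    [-0.3,0,0,0],
    [-0.8,0,0,0],
    [-1.6,0,-0.3,0],
    [-2.6,0,-1.2,0],
    [-3.6,0,-2.5,0],
    [-4.6,0,-4,0],
    [-5.6,0,-5,0],
    [-6,0,-5.2,0]
  ]
}}

```text
clock: 24.03
position: [0.4298, 0.2336, 0.1772]
ee_rot: [-0.002, 0.999, -0.033, 0.004]
contact_force: [0.1, -0.0, 0.7]
width: -0.0004
gripper_force: 0.0
```

```bash
python3 go.py; python3 - <<'E'
from rig import eyes
from m import *
p,d=eyes.get_image('top'); np.savez('top5.npz',p=p,d=d,**eyes.camera_info('top'))
a=load('top5.npz');P=cloud(a);X,Y,Z=P[...,0],P[...,1],P[...,2]
m=big((Z>.056)&(Z<.072)&(X>.5)&(X<.75)&(Y>.1)&(Y<.3)); v,u=np.nonzero(m); q=np.array([ray(a,i,j,.064) for i,j in zip(u,v)])
print(rect(q))
for nm,e in (('L',[ray(a,u[v==r].min()-.5,r,.064)[:2] for r in np.unique(v)[4:-4]]),('R',[ray(a,u[v==r].max()+.5,r,.064)[:2] for r in np.unique(v)[4:-4]])):
    l=cv2.fitLine(np.float32(e)*1000,cv2.DIST_HUBER,0,.01,.01).ravel(); print(nm,np.degrees(np.arctan(l[1]/l[0])).round(2),l[2:].round(1))
b=load('top0.npz');D=np.abs(a['d']-b['d'])
for nm,(u,v) in dict(tape=(272,159),bush=(264,219),knob=(272,264),orange=(335,237)).items(): print(nm,np.abs(a['p'][v-18:v+18,u-18:u+18].astype(int)-b['p'][v-18:v+18,u-18:u+18]).mean().round(1),np.median(D[v-18:v+18,u-18:u+18]))
E
```

```text
t 24.03 pos [0.4298 0.2336 0.1772] head -3.75 tilt [ 0.008  0.003 -1.   ] F [ 0.1 -0.   0.7] M [ 0.01 -0.   -0.02] w -0.4 0.0 q [0.36 0.2  1.81 0.   1.12 1.99]
(array([639.4, 207.6]), array([ 53.2, 115.3]), np.float32(-3.8))
L -4.11 [632.  234.9]
R -4.15 [632.1 181.7]
tape 5.4 0.001735717
bush 6.6 0.0018417835
knob 23.6 0.0016880035
orange 25.3 0.0015779138
```

Block is now at −3.8°, square with the board and within 1 mm of its middle. The bystanders' depths are unchanged, so I'm handing in.

```bash
python3 -c "
from rig import order
print(order.sign_off())"
```

```text
the job is handed in; nothing more can be done
None
```

The job is handed in at about 24 s: the handle gave clockwise seen from above and is fully open, and the block lies flat, centred and square against the board's stop, with the clamp left open and the other things not touched.

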